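# Press a copper cup into its die on a jeweller's lever press

### The arm

A 6-joint arm with a two-finger parallel gripper is mounted at the origin on the work surface. World frame = base frame: x ahead of the robot, y to its left, z up, the work surface at z = 0. Lengths are in m, angles in rad, forces in N, time in s.
With the tool pointing down it reaches from about 0.3 to 0.875 m from the base axis. Payload 6.4 kg.
Tool frame: the origin (TCP) lies midway between the tips of the shut fingers; the grasp point (between the pads) lies 19 mm behind it; z points along the fingers, y is the line along which they close (so a half turn about z gives the same grasp; the last joint's range is limited). The gripper opens to 85 mm and grips with 20 to 120 N. Pads are 22 mm wide; open, the fingers measure 114 mm over their backs; the gripper's body (76 mm by 85 mm) begins 54 mm behind the grasp point. The pads swing forward as they close: fully open they stand 13 mm farther back than shut.
Start: joints at [-1.496, 0.181, 1.607, -0, 1.354, -0.206], TCP at [0.159, -0.552, 0.198] pointing down, gripper open.
Joint ranges: [-2.99, 2.99], [-0.89, 2.07], [0.3, 2.58], [-1.14, 4.28], [0, 2.63], [-3.12, 3.12]. Speed limits (rad/s): [2.57, 2.57, 3.01, 3.14, 3.14, 3.14].

### API

Orientations are given as a unit quaternion [w, x, y, z].
In Python, from bench import * gives the robot as it stands.
- The arm moves only by the tool play_rows, never from a script. Its argument "plan" is a list of rows, each a list of 3 entries, a list of its own where there are three numbers: the finger opening in mm, from 0 to 85.4, then the shift along the tool's x, y, z normalised to -1 to 1, where 1 is 40 cm, then the turn about the tool's z normalised to -1 to 1, where 1 is pi rad. A call has 1 to 10 rows; each row is the pose to reach, as a shift and turn from the pose commanded when the call began, along the tool's axes at that moment, turning the shorter way round; what a row does not reach only later rows make up. A row lasts 1/10 s, in which the tool goes at most 50 mm and 8.59 degrees, less where a joint would pass 70% of its speed; a pose out of reach is approached as far as the arm can. A call with a number of a shift or a turn outside -1 to 1 is refused whole. A call with a gripper value outside its range is refused whole. The fingers move at their own pace and stop on an object; the grip force is fixed at half the most. Time passes only in rows, so rows that repeat a pose let the fingers close. It gives the time, the measured TCP pose, the force, the opening and the grip force at its end, in the units of the state.
- get_obs(): the state, without advancing time (a new reading comes with each control period).
- camera(name): name is "scene" or "side" or "wrist"; returns a dict with "image" (400x640x3 uint8, red, green, blue), "range_z" (400x640 float32, m along the optical axis (not along the pixel's ray), 0 where there is no reading), "intrinsics" (3x3 intrinsics, pixels), "rvec" (rotation vector, rad) and "tvec" (3), from world to camera coordinates, as OpenCV has them; the wrist camera has in their place "T_tool_cam" (4x4, takes a point from camera to tool coordinates, whose origin is the TCP and whose axes are the flange's). Camera axes: x right, y down, z forward; pixel columns grow to the right and rows downward; lengths in m; the calibration is good to about 2 mm. The wrist camera is an equidistant fisheye: a pixel r from the principal point sees the ray r / f radians off the axis. A picture is of the moment at which its call begins: read the wrist's pose just before it.
- hand_in(): hands the job in; it is judged then, once.
Trained networks look in a picture, given as the dict that the camera call returned (one of the last four; its "shot" number tells which), for a name from the list of things; names that differ only in an ending like _2 or _b are one class to them, and where a whole thing is asked for, a point or a joint stands for the part that bears it (a point fixed in the world has none). Each returns a list of dicts, best first, with "conf" (0 to 1); they miss things now and then, are a little off and sometimes report something else, mostly with a low value. They report only what shows in the picture. A call takes as long as a camera call. They do not tell look-alikes from the thing itself.
- search_frame(picture, label): "rect" ([centre column, centre row, width, height] in pixels, round what is visible of it).
- masks_of(picture, label): "mask" (400x640 bool, what is visible of it) and "rect" ([centre column, centre row, width, height] in pixels, round what is visible of it).
The state is a dict: "time_s": time; "q": joint angles; "dq": joint speeds; "joint_efforts": joint torques, N m; "eef_pos": TCP position; "eef_rot": TCP orientation; "wrist_force": force on the tool from outside, world axes, zero at the start; "torque": the same for the moment, N m; "opening": opening from 0.0 (shut) to 1.0 (fully open); "grasp_force": force on a finger pad.
Only numpy, scipy, OpenCV 4.12 (cv2) and the standard library are available. Lean on these libraries where they do the work, as an engineer would, in place of code of your own. Each camera call takes 0.05 s, during which the arm holds its last target. There are 200 camera calls.

### The job

Stand the middle-sized of the three tapered wooden punches, narrow end down, in the copper cup on the press's sliding carriage, let go of it, and slide the carriage in under the ram as far as it goes. Pull the press's sprung lever all the way down to its stop, hold it there for a moment so that the cup is pressed into the die, then ease it back up slowly to its rest without ever letting it fly up. Finally draw the carriage all the way out to its front stop with the punch still standing in the cup, and leave the other things on the bench where they are.

Things in the scene. Friction and masses are not known exactly. Their poses are not given: they have to be found in the camera images.
- press: Grey lever press, fixed; sizes in mm. Origin at bench level under the ram axis, -x to its front (robot), z up. Base 340 x 150 x 20, x -200 to 140. Head z 180 to 255, x -25 to 140, y +-45; column behind, x 65 to 140. Carriage slides along x at y 0. Lever turns about an axis along y at x 0, z 212, on the +y side. Ram foot 38 across, underside z 167 at rest.
- carriage (a joint): Sliding steel die carriage: 0 = fully out at its front stop (cup 110 in front of the ram axis), 0.11 m = fully in at its rear stop (cup under the ram). Starts anywhere from 0 to 0.03. Slides with about 3 N. Block 100 (x) x 90 x 42 high, top at z 64 above the bench, the cup in its middle.
- post (a point): Centre of the top of the carriage's upright steel post, 20 diameter, top 122 above the bench, 120 in front of the cup's centre. It stands on a 36 wide tongue, top 36 above the bench; the block (top 64 above the bench) begins 60 behind the post's rear side. Push or pull the carriage by it.
- cup_floor (a point): Centre of the inside floor of the copper cup that sits in the carriage's block. z up. The cup is open upward, 48 across inside at its rim and 37 at its floor, 30 deep; its rim starts 14 above the block's top, 78 above the bench; the floor 48 above the bench.
- blank (a joint): How far the cup has been pressed down into the die: 0 = standing 14 mm proud as at the start, 0.014 m = flush with the block's top. Held by about 30 N of friction; a full stroke of the lever on the punch presses it about 0.014.
- lever (a joint): Lever angle: 0 = at rest, raised 35 degrees above level, pointing to the press's front (-x); 1.02 rad = fully down at its stop, 23 degrees below level. Sprung: it flies up when let go. Drives the ram down 33 mm per rad. Needs about 4 N at the handle at first, about 15 N when pressing.
- lever_grip (a point): Middle of the lever's wooden cross handle: bar 22 diameter, 115 long, along the press's y, 190 from the lever's axis, spanning y 105 to 220 in the press's frame (this point y 165); x -156, z 321 at rest, x -175, z 138 fully down. The 16 thick steel arm is at y 112; the handle's outer 95 is free. Can be pressed from above.
- punch: The middle-sized wooden punch, the one to use. 100 tall, origin at the centre of its flat narrow foot, z up the axis. Foot 32 across, widening to 45 at 28 to 34 above the foot, then a straight shank of 40 diameter up to the flat top. It stands foot down on the board and stands on the cup's floor when in the cup.
- punch_slim: The slim punch, not to be used: same form, 100 tall, shank 25, widest 30. Origin at the centre of its foot.
- punch_wide: The wide punch, not to be used: same form, 100 tall, shank 56, widest 61. Origin at the centre of its foot.
- board: Plywood board, 250 (x) x 70 x 12 thick, fixed. Origin at the centre of its underside. The three punches stand on it in a row along its x, 85 apart, in any order.
- hammer: Loose hammer, 240 long, lying on the bench to the right, origin under its middle. Leave alone.
- brush: Loose brush, 170 long, lying in front of the lever, origin under its middle. Leave alone.
- jar: Closed glass jar, 60 across, 85 tall, standing right of the press. Origin at the centre of its underside. Leave alone.
- tape: Roll of tape, 96 across, 24 high, lying left of the press. Origin at the centre of its underside. Leave alone.
- pliers: Pliers with black handles, 170 long, lying to the left. Origin under their middle. Leave alone.
Not all that is in view belongs to the job. What is shaped like the punch but pink or turquoise is not meant.

How it is judged:
By the outcome, as a careful person would: the job done as asked, in the order asked, and still so for the second after the job is handed in, with the robot touching nothing.
It also fails if it takes over 72 s, if anything falls off the work surface, if the arm or the gripper's body presses on something with over 40 N, if the wrist force passes 120 N, or if a joint passes its speed limit or range.

## Working session

There is one attempt and no reset: what is moved stays moved. The work goes in short steps, Python scripts to look and compute and a tool call to move; the robot and the scene stay as the last step left them, time stands still between calls to the robot, and variables do not carry over. Pictures are saved under pics/ and viewed, at most 10 in all, crops included, and the job is handed in when it is done.

Besides the shell and the picture viewer there is one more tool, called after "Call:" as name([rows], argument=value, ...), one row to a line, values as JSON. play_rows: Moves the arm, as the interface text tells. Its arguments: {"type":"object","properties":{"plan":{"type":"array","items":{"type":"array"}}},"required":["plan"]}

```bash
ls; mkdir -p pics; cat > h.py <<'E'
from bench import *
import numpy as np, cv2
def cloud(p):
    K=p["intrinsics"];z=p["range_z"];v,u=np.mgrid[:400,:640]
    P=np.stack([(u-K[0,2])/K[0,0]*z,(v-K[1,2])/K[1,1]*z,z],-1)
    R=cv2.Rodrigues(np.array(p["rvec"],float))[0]
    W=(P-np.array(p["tvec"]).reshape(3))@R
    W[z==0]=np.nan
    return W
E
python3 - <<'E'
from h import *
o=get_obs();print(o["time_s"],o["eef_pos"],o["eef_rot"],o["wrist_force"],o["opening"])
for n in ["scene","side"]:
    p=camera(n);np.save(n+".npy",cloud(p));cv2.imwrite(f"pics/{n}0.png",p["image"][:,:,::-1])
    W=cloud(p)
    for l in ["punch","punch_slim","punch_wide","board","post","cup_floor","lever_grip","press","jar","tape","brush","hammer","pliers"]:
        for m in masks_of(p,l)[:4]:
            w=W[m["mask"]];w=w[~np.isnan(w[:,0])]
            print(n,l,round(m["conf"],2),np.round(m["rect"]),np.round(np.median(w,0),3) if len(w) else "",np.round(np.percentile(w,[2,98],axis=0),3).tolist() if len(w) else "")
E
```

```text
pics
0.0 [ 0.15931379 -0.55184896  0.19757336] [-8.93101187e-04  9.90161728e-01  1.39924798e-01  6.88860803e-05] [-0.40627925  0.1080139   0.50611343] 1.001707524396629
scene punch 0.92 [268. 262.  14.  26.] [ 0.458 -0.196  0.068] [[0.433, -0.206, -0.002], [0.471, -0.168, 0.103]]
scene punch 0.87 [263. 296.  17.  32.] [ 0.517 -0.305  0.084] [[0.488, -0.316, -0.001], [0.53, -0.235, 0.115]]
scene punch 0.58 [253. 331.  18.  33.] [ 0.553 -0.418  0.077] [[0.528, -0.43, 0.01], [0.565, -0.395, 0.103]]
scene punch_slim 0.71 [237. 291.   8.  27.] [ 0.436 -0.323  0.072] [[0.421, -0.33, 0.015], [0.444, -0.308, 0.113]]
scene punch_wide 0.75 [290. 302.  20.  35.] [ 0.601 -0.299  0.098] [[0.569, -0.315, 0.02], [0.621, -0.261, 0.115]]
scene board 0.97 [267. 308.  85.  44.] [ 0.505 -0.314  0.011] [[0.393, -0.347, 0.001], [0.632, -0.258, 0.017]]
scene board 0.26 [369. 160.  55.  58.] [0.602 0.141 0.294] [[0.548, 0.128, 0.226], [0.724, 0.231, 0.333]]
scene post 0.82 [334. 235.  61.  44.] [0.599 0.013 0.06 ] [[0.481, -0.02, 0.002], [0.667, 0.075, 0.115]]
scene cup_floor 0.78 [347. 235.  18.  14.] [0.6
[... 2468 characters left out ...]
1 -0.307  0.069] [[0.416, -0.421, -0.0], [0.445, -0.194, 0.116]]
side tape 0.7 [261. 334.  35.  31.] [0.672 0.359 0.02 ] [[0.629, 0.294, -0.001], [0.718, 0.403, 0.029]]
side brush 0.8 [363. 319.  60.  12.] [0.379 0.265 0.018] [[0.317, 0.239, 0.001], [0.473, 0.281, 0.025]]
side brush 0.74 [358. 197.   9.  24.] [ 0.431 -0.307  0.076] [[0.42, -0.318, 0.03], [0.443, -0.295, 0.116]]
side hammer 0.72 [332. 185.  56.  11.] [ 0.506 -0.48   0.022] [[0.416, -0.505, 0.01], [0.639, -0.469, 0.031]]
side pliers 0.87 [327. 359.  71.  22.] [0.484 0.434 0.013] [[0.412, 0.38, 0.001], [0.576, 0.451, 0.019]]
side pliers 0.38 [299. 248.  13.  16.] [0.617 0.017 0.069] [[0.593, 0.002, 0.05], [0.638, 0.057, 0.083]]
```

```bash
python3 - <<'E'
from h import *
a=cv2.imread("pics/scene0.png");b=cv2.imread("pics/side0.png")
c=cv2.resize(a[120:395,190:450],None,fx=2.1,fy=2.1,interpolation=cv2.INTER_CUBIC)
cv2.imwrite("pics/crop0.png",c)
for n in ["scene","side"]:
    W=np.load(n+".npy")
    def sel(x0,x1,y0,y1,z0,z1):
        with np.errstate(all='ignore'):
            w=W[(W[...,0]>x0)&(W[...,0]<x1)&(W[...,1]>y0)&(W[...,1]<y1)&(W[...,2]>z0)&(W[...,2]<z1)]
        return w
    for nm,r in dict(top=(.48,.545,-.34,-.26,.107,.13),slim=(.41,.46,-.34,-.28,.107,.13),wide=(.56,.64,-.35,-.25,.107,.13),post=(.46,.53,-.03,.06,.112,.135),postside=(.46,.53,-.03,.06,.045,.115),rim=(.58,.66,-.03,.08,.073,.09),block=(.54,.70,-.05,.09,.058,.069),handle=(.53,.60,.1,.27,.28,.345),head=(.65,.9,-.06,.1,.24,.27)).items():
        w=sel(*r)
        if len(w): print(n,nm,len(w),w.mean(0).round(4),np.ptp(w,axis=0).round(3),w.min(0).round(3),w.max(0).round(3))
E
```

```text
scene top 127 [ 0.5101 -0.2965  0.1112] [0.039 0.042 0.011] [ 0.491 -0.316  0.107] [ 0.53  -0.274  0.118]
scene slim 50 [ 0.4307 -0.3176  0.1113] [0.023 0.026 0.008] [ 0.42  -0.331  0.107] [ 0.443 -0.305  0.116]
scene wide 263 [ 0.5934 -0.2869  0.1111] [0.054 0.056 0.01 ] [ 0.566 -0.314  0.107] [ 0.62  -0.258  0.117]
scene post 29 [0.4974 0.0144 0.1198] [0.019 0.025 0.011] [0.488 0.004 0.114] [0.507 0.029 0.125]
scene postside 92 [0.4999 0.0119 0.0812] [0.02  0.021 0.069] [0.486 0.004 0.045] [0.507 0.025 0.115]
scene rim 60 [0.6145 0.0317 0.0767] [0.052 0.055 0.009] [0.59  0.002 0.073] [0.642 0.056 0.083]
scene block 484 [0.618  0.0237 0.0633] [0.106 0.1   0.011] [ 0.563 -0.023  0.058] [0.669 0.077 0.069]
scene handle 246 [0.5633 0.1652 0.3222] [0.06  0.121 0.049] [0.54  0.124 0.29 ] [0.599 0.245 0.338]
scene head 1265 [0.7881 0.0327 0.2535] [0.167 0.108 0.03 ] [ 0.698 -0.015  0.24 ] [0.864 0.093 0.27 ]
side top 62 [ 0.5106 -0.2912  0.1127] [0.038 0.05  0.012] [ 0.492 -0.32   0.107] [ 0.529 -0.27   0.12 ]
side slim 23 [ 0.4313 -0.311   0.113 ] [0.019 0.038 0.011] [ 0.421 -0.333  0.107] [ 0.441 -0.295  0.118]
side wide 108 [ 0.5936 -0.2803  0.1129] [0.054 0.061 0.012] [ 0.566 -0.312  0.107] [ 0.619 -0.251  0.119]
side post 31 [0.4966 0.0213 0.1206] [0.017 0.021 0.015] [0.489 0.011 0.112] [0.505 0.032 0.127]
side postside 106 [0.4972 0.0249 0.0815] [0.026 0.021 0.069] [0.482 0.013 0.046] [0.508 0.035 0.115]
side rim 73 [0.6174 0.0293 0.0777] [0.059 0.058 0.011] [0.591 0.002 0.073] [0.649 0.06  0.084]
side block 414 [0.6157 0.039  0.0644] [0.105 0.102 0.011] [ 0.564 -0.019  0.058] [0.67  0.082 0.069]
side handle 297 [0.5599 0.1849 0.3239] [0.062 0.122 0.05 ] [0.538 0.127 0.288] [0.6   0.248 0.338]
side head 974 [0.7809 0.06   0.2546] [0.171 0.102 0.03 ] [ 0.696 -0.002  0.24 ] [0.866 0.1   0.27 ]
```

View pics/crop0.png

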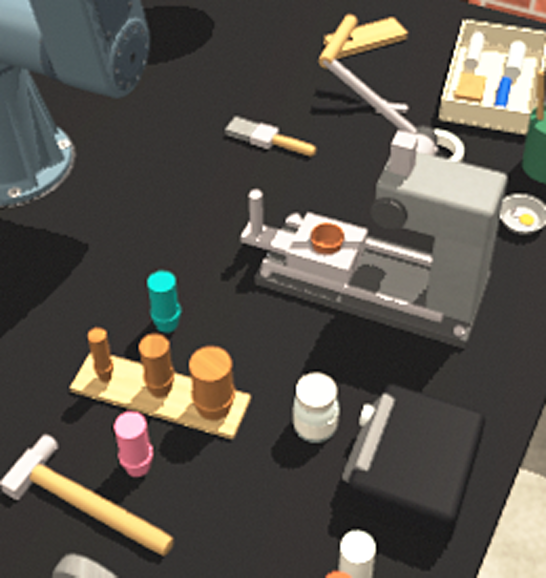

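Crop: three wooden punches stand on the board: slim at crop (100,353), middle (156,365) and wide (211,382), which are scene (237,291), (263,296) and (290,302). The turquoise (163,300) and pink (133,443) ones are look-alikes. The wooden one in the middle of the row has a measured shank of 40 mm, so it is the one to use. It stands at about (0.511, -0.296). The cup is at about (0.616, 0.030), the post at (0.4975, 0.018), and the press yaw is about 0.10.

Call:
play_rows([
  [85, [0.95, -0.37, 0], 0.03],
  [85, [0.95, -0.37, 0], 0.03],
  [85, [0.95, -0.37, 0], 0.03],
  [85, [0.95, -0.37, 0], 0.03],
  [85, [0.95, -0.37, 0], 0.03],
  [85, [0.95, -0.37, 0], 0.03],
  [85, [0.95, -0.37, 0], 0.03],
  [85, [0.95, -0.37, 0], 0.03],
  [85, [0.95, -0.37, 0], 0.03],
  [85, [0.95, -0.37, 0], 0.03],
])

```text
time_s: 2.4
eef_pos: [0.4844, -0.3037, 0.1984]
eef_rot: [-0.0, 0.995, 0.095, -0.0]
wrist_force: [-0.3, -0.4, -0.2]
opening: 0.996
grasp_force: 0.0
```

```bash
cat >> h.py <<'E'
from scipy.spatial.transform import Rotation as Ro
def go(x,y,z,yaw=None):
    o=get_obs();q=o["eef_rot"];R=Ro.from_quat([q[1],q[2],q[3],q[0]]).as_matrix()
    d=R.T@(np.array([x,y,z])-o["eef_pos"])/.4
    c=np.arctan2(R[1,0],R[0,0]);t=0 if yaw is None else -(yaw-c)/np.pi
    print("t",round(o["time_s"],2),"pos",np.round(o["eef_pos"],4),"yaw",round(c,4),"tilt",R[2,2].round(4),"F",np.round(o["wrist_force"],1),"op",round(o["opening"],3),"g",np.round(o["grasp_force"],1),"q6",round(o["q"][5],2))
    print("  shift",np.round(d,4),"turn",round(t,4))
E
python3 - <<'E'
from h import *
o=get_obs()
p=camera("wrist");cv2.imwrite("pics/w1.png",p["image"][:,:,::-1])
go(.511,-.296,.068,.186)
# tops seen by the wrist camera
K=p["intrinsics"];T=np.array(p["T_tool_cam"]);z=p["range_z"]
v,u=np.mgrid[:400,:640];a=(u-K[0,2])/K[0,0];b=(v-K[1,2])/K[1,1];th=np.hypot(a,b)
s=np.where(th>1e-6,np.tan(th)/np.maximum(th,1e-6),1)
P=np.stack([a*s*z,b*s*z,z],-1).reshape(-1,3)
q=o["eef_rot"];R=Ro.from_quat([q[1],q[2],q[3],q[0]]).as_matrix()
W=(P@T[:3,:3].T+T[:3,3])@R.T+o["eef_pos"]
ok=(z.ravel()>0)&(th.ravel()<1.3)
for n,(x,y) in dict(mid=(.511,-.296),slim=(.431,-.316),wide=(.593,-.285)).items():
    w=W[ok&(np.hypot(W[:,0]-x,W[:,1]-y)<.04)&(abs(W[:,2]-.112)<.006)]
    if len(w): print(n,len(w),w.mean(0).round(4),w.min(0).round(3),w.max(0).round(3))
E
```

```text
t 2.45 pos [ 0.4834 -0.3048  0.1983] yaw 0.1882 tilt -1.0 F [-1.1 -0.7  0.3] op 0.995 g 0.0 q6 0.61
  shift [ 0.0721 -0.0087  0.3258] turn 0.0007
mid 1657 [ 0.5112 -0.295   0.1125] [ 0.491 -0.314  0.106] [ 0.531 -0.275  0.115]
slim 558 [ 0.4324 -0.3154  0.1122] [ 0.419 -0.328  0.106] [ 0.444 -0.303  0.114]
wide 3305 [ 0.593  -0.2854  0.1126] [ 0.566 -0.313  0.106] [ 0.621 -0.258  0.115]
```

Call:
play_rows([
  [85, [0.072, -0.011, 0.0], 0],
  [85, [0.072, -0.011, 0.08], 0],
  [85, [0.072, -0.011, 0.16], 0],
  [85, [0.072, -0.011, 0.24], 0],
  [85, [0.072, -0.011, 0.3], 0],
  [85, [0.072, -0.011, 0.325], 0],
  [85, [0.072, -0.011, 0.325], 0],
  [30, [0.072, -0.011, 0.325], 0],
  [30, [0.072, -0.011, 0.325], 0],
  [30, [0.072, -0.011, 0.325], 0],
])

```text
time_s: 3.45
eef_pos: [0.5117, -0.2962, 0.0701]
eef_rot: [0.001, 0.996, 0.093, 0.001]
wrist_force: [0.1, -0.7, 0.1]
opening: 0.511
grasp_force: 0.0
```

Call:
play_rows([
  [30, [0, 0, 0], 0],
  [30, [0, 0, 0], 0],
  [30, [0, 0, 0], 0],
])

```text
time_s: 3.75
eef_pos: [0.5121, -0.2961, 0.0704]
eef_rot: [0.001, 0.996, 0.093, 0.001]
wrist_force: [-1.2, -0.1, 6.0]
opening: 0.426
grasp_force: 59.3
```

```bash
python3 - <<'E'
from h import *
go(.616,.030,.21,.10+np.pi/2)
E
```

```text
t 3.75 pos [ 0.5121 -0.2961  0.0704] yaw 0.1869 tilt -1.0 F [-1.2 -0.1  6. ] op 0.426 g 59.3 q6 0.66
  shift [ 0.4075 -0.7518 -0.35  ] turn -0.4723
```

Call:
play_rows([
  [20, [0, 0, -0.1], 0],
  [20, [0, 0, -0.22], 0],
  [20, [0, 0, -0.35], 0],
  [20, [0.05, -0.09, -0.35], -0.04],
  [20, [0.1, -0.19, -0.35], -0.08],
  [20, [0.15, -0.28, -0.35], -0.12],
  [20, [0.2, -0.38, -0.35], -0.16],
  [20, [0.25, -0.47, -0.35], -0.2],
  [20, [0.3, -0.56, -0.35], -0.24],
  [20, [0.35, -0.66, -0.35], -0.28],
])

```text
time_s: 4.75
eef_pos: [0.5999, -0.0084, 0.2089]
eef_rot: [0.0, 0.86, 0.51, 0.0]
wrist_force: [0.8, -0.4, -1.7]
opening: 0.426
grasp_force: 60.7
```

```bash
python3 - <<'E'
from h import *
go(.616,.030,.21,.10+np.pi/2)
E
```

```text
t 4.75 pos [ 0.5999 -0.0084  0.2089] yaw 1.0712 tilt -1.0 F [ 0.8 -0.4 -1.7] op 0.426 g 60.7 q6 0.29
  shift [ 0.1035 -0.0106 -0.0027] turn -0.1908
```

Call:
play_rows([
  [20, [0.05, 0, 0], -0.04],
  [20, [0.09, 0, 0], -0.08],
  [20, [0.1, -0.01, 0], -0.12],
  [20, [0.1, -0.01, 0], -0.16],
  [20, [0.1, -0.01, 0], -0.19],
  [20, [0.1, -0.01, 0], -0.19],
  [20, [0.1, -0.01, 0], -0.19],
])

```text
time_s: 5.45
eef_pos: [0.6153, 0.0272, 0.2086]
eef_rot: [0.0, 0.675, 0.738, 0.0]
wrist_force: [0.1, -0.1, -0.8]
opening: 0.424
grasp_force: 60.7
```

```bash
python3 - <<'E'
from h import *
go(.616,.030,.21,.10+np.pi/2)
o=get_obs()
for n in ["scene","side"]:
    p=camera(n);W=cloud(p)
    cv2.imwrite(f"pics/{n}2.png",cv2.resize(p["image"][130:290,230:430,::-1],None,fx=3,fy=3))
    np.save(n+"2.npy",W)
    with np.errstate(all='ignore'):
      for nm,(x0,x1,y0,y1,z0,z1) in dict(punch=(.57,.67,-.03,.09,.152,.185),punchlow=(.57,.67,-.03,.09,.13,.152),rim=(.58,.66,-.03,.08,.074,.085),copper=(.58,.66,-.03,.08,.067,.085),post=(.46,.53,-.03,.06,.05,.13)).items():
        m=(W[...,0]>x0)&(W[...,0]<x1)&(W[...,1]>y0)&(W[...,1]<y1)&(W[...,2]>z0)&(W[...,2]<z1)
        w=W[m]
        if nm=="copper":
            im=p["image"].astype(int);w=W[m&(im[...,0]-im[...,2]>40)]
        if len(w): print(n,nm,len(w),w.mean(0).round(4),w.min(0).round(3),w.max(0).round(3))
a=cv2.imread("pics/scene2.png");b=cv2.imread("pics/side2.png")
cv2.imwrite("pics/both2.png",cv2.resize(np.vstack([a,b]),(500,800))[:600] if 0 else cv2.resize(np.hstack([a,b]),(800,320)))
E
```

```text
t 5.45 pos [0.6153 0.0272 0.2086] yaw 1.6607 tilt -1.0 F [ 0.1 -0.1 -0.8] op 0.424 g 60.7 q6 -0.24
  shift [ 0.0069  0.0024 -0.0035] turn -0.0032
scene punch 80 [0.62   0.0109 0.1715] [0.594 0.002 0.153] [0.636 0.036 0.185]
scene punchlow 2 [0.6273 0.0208 0.1496] [0.625 0.018 0.148] [0.63  0.023 0.151]
scene rim 48 [0.6169 0.0249 0.0779] [ 0.591 -0.001  0.074] [0.641 0.055 0.085]
scene copper 97 [0.6153 0.0289 0.0744] [ 0.59  -0.001  0.067] [0.641 0.059 0.085]
scene post 113 [0.4989 0.0132 0.0915] [0.486 0.005 0.051] [0.507 0.027 0.124]
side punch 88 [0.6138 0.0409 0.1714] [0.595 0.025 0.152] [0.637 0.051 0.185]
side punchlow 2 [0.6199 0.0368 0.1506] [0.617 0.036 0.15 ] [0.623 0.038 0.151]
side rim 60 [0.6174 0.0284 0.0782] [0.591 0.004 0.074] [0.641 0.059 0.084]
side copper 107 [0.6181 0.0286 0.0743] [0.591 0.004 0.067] [0.644 0.059 0.084]
side post 128 [0.4973 0.0249 0.0909] [0.488 0.014 0.05 ] [0.507 0.034 0.126]
```

View pics/both2.png

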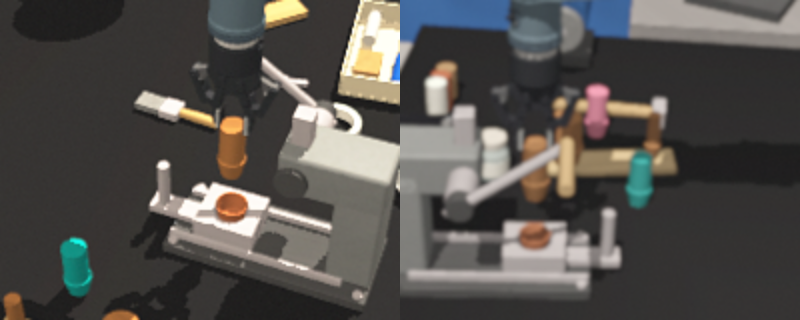

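Call:
play_rows([
  [20, [0.006, 0.003, 0.02], 0],
  [20, [0.006, 0.003, 0.06], 0],
  [20, [0.006, 0.003, 0.1], 0],
  [20, [0.006, 0.003, 0.14], 0],
  [20, [0.006, 0.003, 0.17], 0],
  [20, [0.006, 0.003, 0.2], 0],
  [20, [0.006, 0.003, 0.22], 0],
  [20, [0.006, 0.003, 0.235], 0],
  [20, [0.006, 0.003, 0.245], 0],
  [20, [0.006, 0.003, 0.245], 0],
])

```text
time_s: 6.55
eef_pos: [0.6163, 0.0296, 0.1102]
eef_rot: [-0.0, 0.674, 0.739, -0.0]
wrist_force: [0.4, 0.7, -1.9]
opening: 0.424
grasp_force: 60.7
```

```bash
python3 - <<'E'
from h import *
go(.6163,.0295,.1064)
E
```

```text
t 6.55 pos [0.6163 0.0296 0.1102] yaw 1.6631 tilt -1.0 F [ 0.4  0.7 -1.9] op 0.424 g 60.7 q6 -0.24
  shift [-0.0002  0.      0.0095] turn 0
```

Call:
play_rows([
  [20, [0, 0, 0.005], 0],
  [20, [0, 0, 0.008], 0],
  [20, [0, 0, 0.008], 0],
])

```text
time_s: 6.85
eef_pos: [0.6165, 0.0296, 0.1075]
eef_rot: [0.0, 0.674, 0.739, 0.0]
wrist_force: [0.3, 0.3, -1.1]
opening: 0.422
grasp_force: 60.7
```

```bash
python3 - <<'E'
from h import *
go(.6163,.0295,.1064)
E
```

```text
t 6.85 pos [0.6165 0.0296 0.1075] yaw 1.6631 tilt -1.0 F [ 0.3  0.3 -1.1] op 0.422 g 60.7 q6 -0.24
  shift [-0.0001 -0.0006  0.0028] turn 0
```

Call:
play_rows([
  [20, [0, 0, 0.002], 0],
  [38, [0, 0, 0.002], 0],
  [44, [0, 0, 0.002], 0],
  [50, [0, 0, 0.002], 0],
  [60, [0, 0, 0.002], 0],
  [75, [0, 0, 0.002], 0],
  [80, [0, 0, 0.002], 0],
  [80, [0, 0, -0.03], 0],
  [80, [0, 0, -0.1], 0],
  [80, [0, 0, -0.2], 0],
])

```text
time_s: 7.85
eef_pos: [0.6148, 0.0297, 0.1867]
eef_rot: [-0.002, 0.674, 0.739, -0.001]
wrist_force: [0.2, 0.7, -0.1]
opening: 0.934
grasp_force: 0.0
```

```bash
python3 - <<'E'
from h import *
go(.4978,.0185,.20)
for n in ["scene","side"]:
    p=camera(n);W=cloud(p)
    with np.errstate(all='ignore'):
      for nm,(x0,x1,y0,y1,z0,z1) in dict(top=(.57,.67,-.03,.09,.143,.155),sh=(.57,.67,-.03,.09,.09,.14),post=(.46,.53,-.03,.06,.05,.13)).items():
        m=(W[...,0]>x0)&(W[...,0]<x1)&(W[...,1]>y0)&(W[...,1]<y1)&(W[...,2]>z0)&(W[...,2]<z1)
        w=W[m]
        if len(w): print(n,nm,len(w),w.mean(0).round(4),w.min(0).round(3),w.max(0).round(3))
E
```

```text
t 7.85 pos [0.6148 0.0297 0.1867] yaw 1.663 tilt -1.0 F [ 0.2  0.7 -0.1] op 0.934 g 0.0 q6 -0.24
  shift [-0.0009 -0.2939 -0.032 ] turn 0
scene top 94 [0.616  0.0274 0.1472] [0.595 0.008 0.143] [0.636 0.046 0.152]
scene sh 135 [0.6218 0.0145 0.1158] [0.597 0.003 0.09 ] [0.637 0.034 0.139]
scene post 112 [0.4993 0.0127 0.0919] [0.487 0.002 0.051] [0.508 0.026 0.127]
side top 86 [0.6163 0.0328 0.149 ] [0.598 0.006 0.143] [0.634 0.054 0.155]
side sh 148 [0.614  0.0446 0.1155] [0.597 0.032 0.09 ] [0.633 0.054 0.14 ]
side post 125 [0.4973 0.0247 0.0918] [0.488 0.007 0.05 ] [0.508 0.036 0.129]
```

Call:
play_rows([
  [60, [0, 0, -0.032], 0],
  [60, [0, -0.08, -0.032], 0],
  [60, [0, -0.18, -0.032], 0],
  [60, [0, -0.26, -0.032], 0],
  [60, [0, -0.294, -0.032], 0],
  [60, [0, -0.294, -0.032], 0],
  [60, [0, -0.294, 0.05], 0],
  [60, [0, -0.294, 0.14], 0],
  [60, [0, -0.294, 0.22], 0],
  [60, [0, -0.294, 0.28], 0],
])

```text
time_s: 8.95
eef_pos: [0.4989, 0.0189, 0.0732]
eef_rot: [-0.001, 0.674, 0.739, -0.001]
wrist_force: [0.5, 0.2, -0.3]
opening: 0.7
grasp_force: 0.0
```

Call:
play_rows([
  [22, [0, 0, 0], 0],
  [22, [0, 0, 0], 0],
  [22, [0, 0, 0], 0],
  [22, [0, 0, 0], 0],
  [22, [0, 0, 0], 0],
])

```text
time_s: 9.45
eef_pos: [0.5004, 0.0185, 0.0766]
eef_rot: [0.001, 0.674, 0.739, 0.001]
wrist_force: [0.5, -0.0, -0.2]
opening: 0.257
grasp_force: 0.0
```

```bash
python3 - <<'E'
from h import *
x,y=.4978,.0185
o=get_obs();x,y=o["eef_pos"][:2]
go(x+.11*np.cos(.1),y+.11*np.sin(.1),.075)
E
```

```text
t 9.45 pos [0.5004 0.0185 0.0766] yaw 1.6631 tilt -1.0 F [ 0.5 -0.  -0.2] op 0.257 g 0.0 q6 -0.29
  shift [0.0021 0.275  0.0046] turn 0
```

Call:
play_rows([
  [22, [0, 0.006, 0], 0],
  [22, [0, 0.015, 0], 0],
  [22, [0, 0.026, 0], 0],
  [22, [0, 0.038, 0], 0],
  [22, [0, 0.05, 0], 0],
  [22, [0, 0.062, 0], 0],
  [22, [0.001, 0.074, 0], 0],
  [22, [0.001, 0.086, 0], 0],
  [22, [0.001, 0.098, 0], 0],
  [22, [0.001, 0.11, 0], 0],
])

```text
time_s: 10.45
eef_pos: [0.5434, 0.023, 0.0752]
eef_rot: [0.0, 0.674, 0.739, -0.0]
wrist_force: [-2.3, -2.9, 1.9]
opening: 0.256
grasp_force: 1.4
```

Call:
play_rows([
  [22, [0, 0.012, 0], 0],
  [22, [0, 0.024, 0], 0],
  [22, [0, 0.036, 0], 0],
  [22, [0, 0.048, 0], 0],
  [22, [0, 0.06, 0], 0],
  [22, [0, 0.072, 0], 0],
  [22, [0.001, 0.084, 0], 0],
  [22, [0.001, 0.096, 0], 0],
  [22, [0.001, 0.108, 0], 0],
  [22, [0.001, 0.118, 0], 0],
])

```text
time_s: 11.45
eef_pos: [0.5903, 0.028, 0.0752]
eef_rot: [-0.0, 0.674, 0.739, 0.0]
wrist_force: [-3.2, -1.8, -0.3]
opening: 0.258
grasp_force: 1.4
```

```bash
python3 - <<'E'
from h import *
go(.6094,.0295,.075)
E
```

```text
t 11.45 pos [0.5903 0.028  0.0752] yaw 1.6631 tilt -1.0 F [-3.2 -1.8 -0.3] op 0.258 g 1.4 q6 -0.25
  shift [-0.0007  0.0478  0.0005] turn 0
```

Call:
play_rows([
  [22, [0, 0.01, 0], 0],
  [22, [0, 0.02, 0], 0],
  [22, [0, 0.03, 0], 0],
  [22, [0, 0.04, 0], 0],
  [22, [0, 0.048, 0], 0],
  [22, [0, 0.054, 0], 0],
  [22, [0, 0.058, 0], 0],
])

```text
time_s: 12.15
eef_pos: [0.6042, 0.0294, 0.0747]
eef_rot: [-0.007, 0.673, 0.739, -0.008]
wrist_force: [-39.8, -7.3, 27.4]
opening: 0.257
grasp_force: 20.5
```

```bash
python3 - <<'E'
from h import *
go(.6094,.0295,.075)
E
```

```text
t 12.15 pos [0.6042 0.0294 0.0747] yaw 1.6643 tilt -0.9998 F [-39.8  -7.3  27.4] op 0.257 g 20.5 q6 -0.24
  shift [-0.0009  0.013  -0.0011] turn 0
```

Call:
play_rows([
  [22, [0, -0.015, 0], 0],
  [22, [0, -0.025, 0], 0],
  [40, [0, -0.025, 0], 0],
  [55, [0, -0.025, 0], 0],
  [60, [0, -0.025, 0], 0],
  [60, [0, -0.025, -0.06], 0],
  [60, [0, -0.025, -0.16], 0],
  [60, [0, -0.025, -0.26], 0],
  [60, [0, -0.1, -0.36], 0],
  [60, [0, -0.2, -0.46], 0],
])

```text
time_s: 13.15
eef_pos: [0.5386, 0.023, 0.2567]
eef_rot: [0.001, 0.674, 0.739, 0.001]
wrist_force: [0.2, 0.3, -0.2]
opening: 0.702
grasp_force: 0.0
```

```bash
python3 - <<'E'
from h import *
go(.5,.2,.40)
ims=[]
for n in ["scene","side"]:
    p=camera(n);W=cloud(p);ims.append(p["image"][130:290,230:430,::-1])
    with np.errstate(all='ignore'):
      for nm,(x0,x1,y0,y1,z0,z1) in dict(postside=(.58,.635,-.01,.07,.05,.113),posttop=(.58,.635,-.01,.07,.114,.13),punch=(.69,.76,-.01,.1,.085,.14),handle=(.52,.59,.16,.27,.29,.345),hend=(.52,.59,.2,.27,.29,.345)).items():
        m=(W[...,0]>x0)&(W[...,0]<x1)&(W[...,1]>y0)&(W[...,1]<y1)&(W[...,2]>z0)&(W[...,2]<z1)
        w=W[m]
        if len(w):
            print(n,nm,len(w),w.mean(0).round(4),w.min(0).round(3),w.max(0).round(3))
            if nm=="handle": print("   dir",np.polyfit(w[:,1],w[:,0],1).round(3))
cv2.imwrite("pics/both3.png",cv2.resize(np.hstack(ims),(800,320)))
E
```

```text
t 13.15 pos [0.5386 0.023  0.2567] yaw 1.6635 tilt -1.0 F [ 0.2  0.3 -0.2] op 0.702 g 0.0 q6 -0.27
  shift [ 0.4494 -0.0544 -0.3585] turn 0
scene postside 79 [0.6059 0.0208 0.0823] [0.596 0.014 0.052] [0.614 0.03  0.113]
scene posttop 29 [0.6037 0.0251 0.1203] [0.594 0.016 0.114] [0.613 0.036 0.125]
scene punch 149 [0.727  0.0242 0.112 ] [0.703 0.015 0.085] [0.743 0.042 0.14 ]
scene handle 115 [0.5545 0.1996 0.3283] [0.537 0.161 0.315] [0.565 0.243 0.335]
   dir [-0.102  0.575]
scene hend 56 [0.5523 0.2214 0.328 ] [0.537 0.2   0.316] [0.562 0.243 0.334]
side postside 98 [0.6034 0.034  0.0802] [0.594 0.02  0.05 ] [0.615 0.047 0.112]
side posttop 28 [0.6034 0.0323 0.1215] [0.595 0.022 0.116] [0.611 0.044 0.129]
side punch 124 [0.717  0.0527 0.1057] [0.701 0.029 0.085] [0.744 0.063 0.137]
side handle 184 [0.5512 0.2111 0.329 ] [0.538 0.16  0.318] [0.565 0.247 0.336]
   dir [-0.071  0.566]
side hend 118 [0.5498 0.2288 0.3282] [0.538 0.2   0.318] [0.563 0.247 0.336]
```

View pics/both3.png

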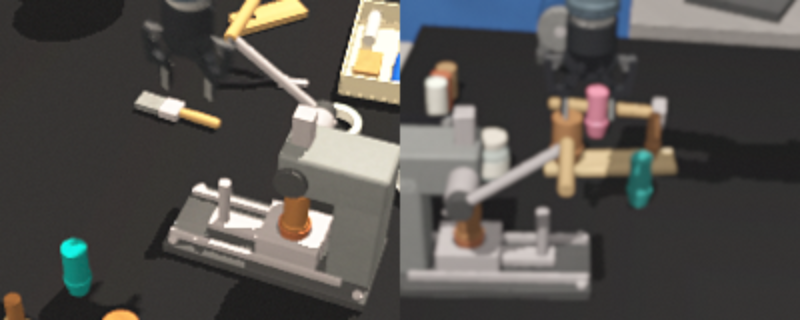

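Call:
play_rows([
  [70, [0, 0, -0.1], 0],
  [70, [0, 0, -0.2], 0],
  [70, [0, 0, -0.3], 0],
  [70, [0.05, 0, -0.3], 0],
  [70, [0.15, 0, -0.3], 0],
  [70, [0.26, -0.01, -0.3], 0],
  [70, [0.37, -0.01, -0.3], 0],
  [70, [0.44, -0.015, -0.3], 0],
  [70, [0.455, -0.015, -0.3], 0],
  [70, [0.455, -0.015, -0.3], 0],
])

```text
time_s: 14.25
eef_pos: [0.5154, 0.2046, 0.374]
eef_rot: [-0.0, 0.673, 0.74, -0.0]
wrist_force: [-0.3, 0.5, 0.3]
opening: 0.824
grasp_force: 0.0
```

```bash
python3 - <<'E'
from h import *
go(.5495,.206,.300)
for k in np.linspace(0,1.03,11):
    t=np.radians(35)-k
    print(round(k,2),np.round([-(.19*np.cos(t)-.19*np.cos(np.radians(35)))/.4,-(.19*np.sin(t)-.19*np.sin(np.radians(35)))/.4],4))
E
```

```text
t 14.25 pos [0.5154 0.2046 0.374 ] yaw 1.6651 tilt -1.0 F [-0.3  0.5  0.3] op 0.824 g 0.0 q6 0.07
  shift [-0.0044  0.0853  0.1851] turn 0
0.0 [-0. -0.]
0.1 [-0.026   0.0415]
0.21 [-0.0475  0.0853]
0.31 [-0.0644  0.1312]
0.41 [-0.0765  0.1786]
0.52 [-0.0837  0.227 ]
0.62 [-0.0859  0.2758]
0.72 [-0.083   0.3247]
0.82 [-0.0752  0.3729]
0.93 [-0.0624  0.4201]
1.03 [-0.0448  0.4658]
```

Call:
play_rows([
  [70, [-0.004, 0.05, 0], 0],
  [70, [-0.004, 0.085, 0], 0],
  [70, [-0.004, 0.085, 0.04], 0],
  [70, [-0.004, 0.085, 0.1], 0],
  [70, [-0.004, 0.085, 0.15], 0],
  [70, [-0.004, 0.085, 0.185], 0],
  [70, [-0.004, 0.085, 0.185], 0],
  [30, [-0.004, 0.085, 0.185], 0],
  [30, [-0.004, 0.085, 0.185], 0],
  [30, [-0.004, 0.085, 0.185], 0],
])

```text
time_s: 15.25
eef_pos: [0.55, 0.2053, 0.3021]
eef_rot: [0.001, 0.674, 0.739, 0.001]
wrist_force: [0.4, 0.4, -0.1]
opening: 0.35
grasp_force: 0.0
```

```bash
python3 - <<'E'
from h import *
go(.5495,.206,.300)
ims=[]
for n in ["scene","side"]:
    p=camera(n);W=cloud(p);ims.append(p["image"][110:270,270:470,::-1] if n=="scene" else p["image"][130:290,230:430,::-1])
cv2.imwrite("pics/both4.png",cv2.resize(np.hstack(ims),(800,320)))
E
```

```text
t 15.25 pos [0.55   0.2053 0.3021] yaw 1.6631 tilt -1.0 F [ 0.4  0.4 -0.1] op 0.35 g 0.0 q6 0.06
  shift [ 0.0018 -0.001   0.0052] turn 0
```

View pics/both4.png

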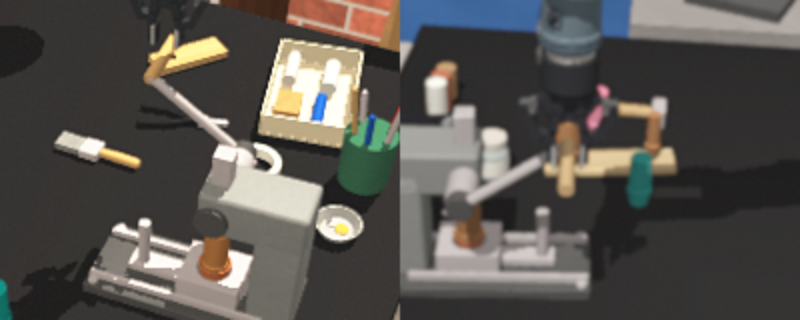

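Call:
play_rows([
  [10, [0, 0, 0.004], 0],
  [10, [0, 0, 0.004], 0],
  [10, [0, 0, 0.004], 0],
  [10, [0, 0, 0.004], 0],
  [10, [0, 0, 0.004], 0],
])

```text
time_s: 15.85
eef_pos: [0.5493, 0.2053, 0.2991]
eef_rot: [-0.0, 0.674, 0.739, 0.0]
wrist_force: [0.2, -0.5, -0.4]
opening: 0.119
grasp_force: 0.1
```

```bash
python3 - <<'E'
from h import *
go(.5495,.206,.300)
E
```

```text
t 15.85 pos [0.5493 0.2053 0.2991] yaw 1.6632 tilt -1.0 F [ 0.2 -0.5 -0.4] op 0.119 g 0.1 q6 0.06
  shift [ 0.0017  0.0006 -0.0024] turn 0
```

```bash
python3 - <<'E'
from h import *
o=get_obs();print(o["grasp_force"],o["opening"])
ims=[]
for n in ["scene","side"]:
    p=camera(n);W=cloud(p)
    i=p["image"][90:190,320:420,::-1] if n=="scene" else p["image"][150:250,240:340,::-1]
    ims.append(cv2.resize(i,(400,400),interpolation=cv2.INTER_CUBIC))
    with np.errstate(all='ignore'):
      for nm,(x0,x1,y0,y1,z0,z1) in dict(hend=(.50,.60,.222,.27,.25,.345),inner=(.5,.6,.13,.19,.25,.34)).items():
        m=(W[...,0]>x0)&(W[...,0]<x1)&(W[...,1]>y0)&(W[...,1]<y1)&(W[...,2]>z0)&(W[...,2]<z1)
        w=W[m]
        if len(w): print(n,nm,len(w),w.mean(0).round(4),w.min(0).round(3),w.max(0).round(3))
cv2.imwrite("pics/both5.png",np.hstack(ims))
E
```

```text
0.11444932781159878 0.11902892445991844
scene hend 6 [0.5546 0.2341 0.3236] [0.538 0.228 0.319] [0.56  0.242 0.327]
scene inner 143 [0.5671 0.1494 0.3206] [0.543 0.13  0.288] [0.6   0.19  0.335]
side hend 77 [0.5491 0.2378 0.3267] [0.538 0.223 0.31 ] [0.561 0.25  0.341]
side inner 88 [0.5741 0.1507 0.3162] [0.549 0.131 0.288] [0.599 0.189 0.338]
```

View pics/both5.png

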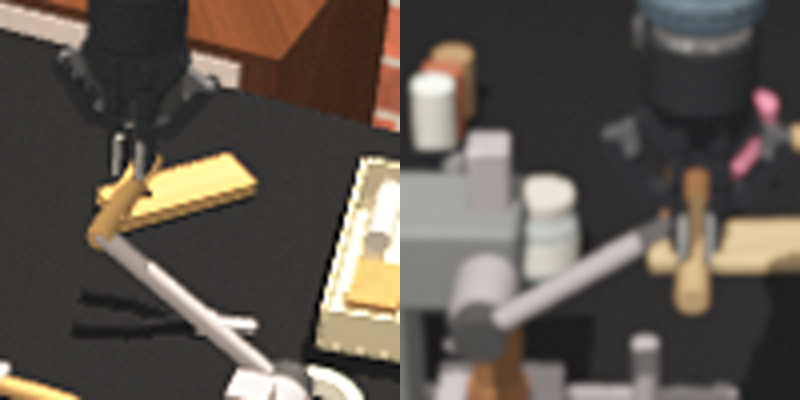

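Call:
play_rows([
  [0, [0, 0, 0], 0],
  [0, [0, 0, 0], 0],
  [0, [0, 0, 0], 0],
])

```text
time_s: 16.25
eef_pos: [0.5495, 0.2053, 0.2993]
eef_rot: [0.0, 0.674, 0.739, 0.0]
wrist_force: [0.9, -0.3, 1.2]
opening: -0.001
grasp_force: 0.6
```

```bash
python3 - <<'E'
from h import *
go(.5495,.206,.300)
E
```

```text
t 16.25 pos [0.5495 0.2053 0.2993] yaw 1.6631 tilt -1.0 F [ 0.9 -0.3  1.2] op -0.001 g 0.6 q6 0.06
  shift [ 0.0018  0.0002 -0.0018] turn 0
```

```bash
python3 - <<'E'
from h import *
o=get_obs();ims=[]
for n in ["scene","side"]:
    p=camera(n);W=cloud(p)
    im=p["image"][:,:,::-1].copy();im=cv2.resize(im,None,fx=4,fy=4,interpolation=cv2.INTER_CUBIC)
    def pr(P): 
        u=cv2.projectPoints(np.array([P],float),np.array(p["rvec"],float),np.array(p["tvec"],float),np.array(p["intrinsics"]),None)[0].ravel();return u
    t=o["eef_pos"]
    for P,c in [(t,(0,255,0)),(np.array([.5495,.206,.321]),(0,0,255)),(np.array([.546,.243,.321]),(255,0,0))]:
        u=pr(P);cv2.circle(im,(int(4*u[0]+2),int(4*u[1]+2)),4,c,1)
    u=pr(t);x,y=int(4*u[0]),int(4*u[1]);ims.append(im[max(0,y-170):y+170,x-170:x+170][:340,:340])
    with np.errstate(all='ignore'):
        m=(W[...,0]>.52)&(W[...,0]<.58)&(W[...,1]>.13)&(W[...,1]<.26)&(W[...,2]>.28)&(W[...,2]<.36)
    i=p["image"].astype(int);wood=m&(i[...,0]-i[...,2]>45);w=W[wood]
    for a in np.arange(.13,.26,.02):
        v=w[(w[:,1]>a)&(w[:,1]<a+.02)]
        if len(v)>2: print(n,round(a,2),len(v),v.mean(0).round(3),v.min(0).round(3),v.max(0).round(3))
ims=[cv2.resize(i,(340,340)) for i in ims]
cv2.imwrite("pics/c6.png",np.hstack(ims))
p=camera("wrist");cv2.imwrite("pics/w6.png",p["image"][:,:,::-1])
E
```

```text
scene 0.13 29 [0.559 0.139 0.328] [0.548 0.13  0.321] [0.567 0.148 0.334]
scene 0.15 29 [0.558 0.16  0.328] [0.549 0.151 0.317] [0.566 0.17  0.334]
scene 0.17 30 [0.555 0.18  0.329] [0.544 0.17  0.319] [0.565 0.19  0.334]
scene 0.19 24 [0.557 0.199 0.329] [0.547 0.191 0.314] [0.562 0.209 0.343]
scene 0.21 9 [0.558 0.22  0.327] [0.556 0.211 0.318] [0.561 0.227 0.346]
scene 0.23 10 [0.556 0.237 0.325] [0.553 0.232 0.318] [0.558 0.244 0.332]
side 0.19 8 [0.551 0.205 0.327] [0.541 0.196 0.323] [0.561 0.21  0.331]
side 0.21 40 [0.551 0.219 0.332] [0.538 0.21  0.321] [0.563 0.23  0.346]
side 0.23 59 [0.549 0.241 0.327] [0.54  0.231 0.312] [0.56  0.248 0.338]
```

View pics/c6.png

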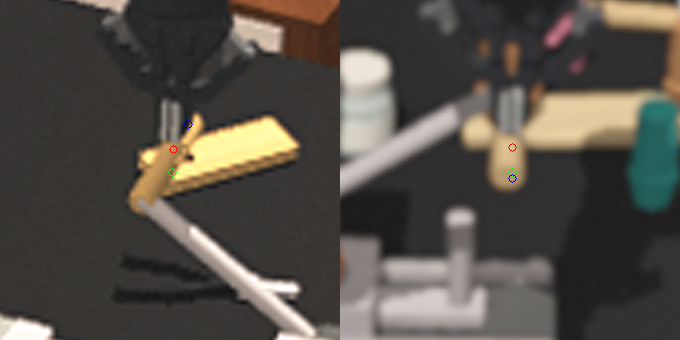

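View pics/w6.png

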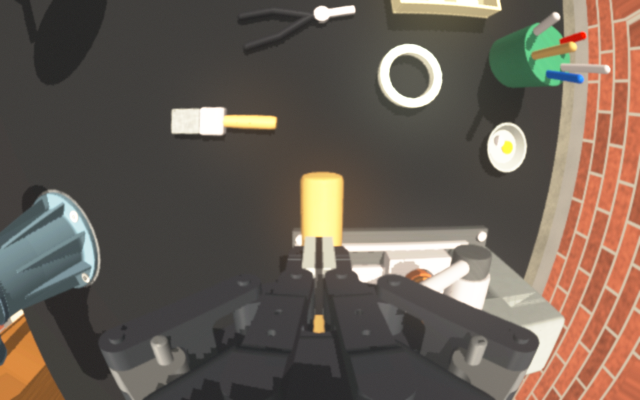

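```bash
python3 - <<'E'
from h import *
o=get_obs();p=camera("wrist")
K=p["intrinsics"];T=np.array(p["T_tool_cam"]);z=p["range_z"]
def pix(P):
    c=np.linalg.inv(T)@np.r_[P,1];c=c[:3];th=np.arctan2(np.hypot(c[0],c[1]),c[2]);s=th/np.hypot(c[0],c[1])
    return (K[0,2]+K[0,0]*c[0]*s).round(1),(K[1,2]+K[1,1]*c[1]*s).round(1)
print(T.round(3));print(K)
for d in [0,-.01,-.02,-.03,-.04,-.05]: print(d,pix([0,0,d]))
for (u,v) in [(312,239),(326,239),(312,245),(326,250),(326,260),(318,230),(322,220),(322,200)]:
    a=(u-K[0,2])/K[0,0];b=(v-K[1,2])/K[1,1];th=np.hypot(a,b);s=np.tan(th)/th
    P=T[:3,:3]@(np.array([a*s,b*s,1])*z[v,u])+T[:3,3]
    print(u,v,z[v,u].round(4),"tool",P.round(4))
E
```

```text
[[-0.    -0.965 -0.262  0.066]
 [ 1.    -0.001  0.     0.001]
 [-0.    -0.262  0.965 -0.176]
 [ 0.     0.     0.     1.   ]]
[[309.70691629   0.         318.49530805]
 [  0.         309.70691629 200.67057468]
 [  0.           0.           1.        ]]
0 (np.float64(316.6), np.float64(230.5))
-0.01 (np.float64(316.5), np.float64(236.7))
-0.02 (np.float64(316.4), np.float64(243.4))
-0.03 (np.float64(316.3), np.float64(251.0))
-0.04 (np.float64(316.2), np.float64(259.5))
-0.05 (np.float64(316.1), np.float64(269.0))
312 239 0.1447 tool [ 0.0112 -0.0019 -0.0411]
326 239 0.1446 tool [ 0.0113  0.0046 -0.0412]
312 245 0.1377 tool [ 0.0113 -0.0018 -0.0483]
326 250 0.1325 tool [ 0.0113  0.0044 -0.0537]
326 260 0.1227 tool [ 0.0114  0.0041 -0.0638]
318 230 0.1536 tool [ 0.0122  0.0009 -0.0316]
322 220 0.1503 tool [ 0.0181  0.0028 -0.0334]
322 200 0.1469 tool [ 0.0284  0.0028 -0.0342]
```

The shut fingertips show no grip on the bar, and the depth shows the bar's top 33 mm above the TCP. I'll open, rise and test by pressing from above with the fingers shut.

Call:
play_rows([
  [45, [0, 0, 0], 0],
  [45, [0, 0, 0], 0],
  [45, [0, 0, 0], 0],
  [45, [0, 0.003, -0.05], 0],
  [45, [0, 0.003, -0.12], 0],
  [0, [0, 0.003, -0.13], 0],
  [0, [0, 0.003, -0.13], 0],
  [0, [0, 0.003, -0.13], 0],
  [0, [0, 0.003, -0.12], 0],
  [0, [0, 0.003, -0.11], 0],
])

```text
time_s: 17.45
eef_pos: [0.5501, 0.2053, 0.3415]
eef_rot: [-0.001, 0.674, 0.739, -0.001]
wrist_force: [0.5, 0.7, 0.2]
opening: 0.0
grasp_force: 0.0
```

Call:
play_rows([
  [0, [0, 0, 0.01], 0],
  [0, [0, 0, 0.02], 0],
  [0, [0, 0, 0.03], 0],
  [0, [0, 0, 0.03], 0],
])

```text
time_s: 17.85
eef_pos: [0.5502, 0.2053, 0.3301]
eef_rot: [-0.0, 0.674, 0.739, -0.001]
wrist_force: [-0.1, -0.1, -0.1]
opening: -0.003
grasp_force: 0.0
```

```bash
python3 - <<'E'
from h import *
go(.5505,.206,.332)
E
```

```text
t 17.85 pos [0.5502 0.2053 0.3301] yaw 1.6631 tilt -1.0 F [-0.1 -0.1 -0.1] op -0.003 g 0.0 q6 0.06
  shift [ 0.0016  0.001  -0.0047] turn 0
```

Call:
play_rows([
  [0, [0, 0, 0.006], 0],
  [0, [0, 0, 0.012], 0],
  [0, [0, 0, 0.018], 0],
  [0, [0, 0, 0.024], 0],
  [0, [-0.0, 0, 0.03], 0],
])

```text
time_s: 18.35
eef_pos: [0.5505, 0.2054, 0.3189]
eef_rot: [-0.0, 0.674, 0.739, 0.0]
wrist_force: [0.1, -1.2, 0.2]
opening: -0.003
grasp_force: 0.0
```

```bash
python3 - <<'E'
from h import *
go(.5505,.206,.332)
p=camera("side");W=cloud(p)
i=p["image"].astype(int)
with np.errstate(all='ignore'):
    m=(W[...,0]>.5)&(W[...,0]<.58)&(W[...,1]>.22)&(W[...,1]<.26)&(W[...,2]>.25)&(W[...,2]<.36)&(i[...,0]-i[...,2]>45)
print(W[m].mean(0),W[m].min(0),W[m].max(0))
E
```

```text
t 18.35 pos [0.5505 0.2054 0.3189] yaw 1.6631 tilt -1.0 F [ 0.1 -1.2  0.2] op -0.003 g 0.0 q6 0.06
  shift [ 0.0015  0.0001 -0.0329] turn 0
[0.55002014 0.23762337 0.3274273 ] [0.54035611 0.22164315 0.31213718] [0.56128688 0.24866272 0.33579746]
```

```bash
python3 - <<'E'
from h import *
o=get_obs();p=camera("wrist")
K=p["intrinsics"];T=np.array(p["T_tool_cam"]);z=p["range_z"]
for v in range(216,262,4):
    u=325
    a=(u-K[0,2])/K[0,0];b=(v-K[1,2])/K[1,1];th=np.hypot(a,b);s=np.tan(th)/th
    P=T[:3,:3]@(np.array([a*s,b*s,1])*z[v,u])+T[:3,3]
    print(v,p["image"][v,u],"tool",P.round(4))
s=camera("scene")["image"][90:175,330:415,::-1];t=camera("side")["image"][150:235,250:335,::-1]
w=p["image"][150:270,240:400,::-1]
cv2.imwrite("pics/c7.png",np.hstack([cv2.resize(x,(260,260),interpolation=cv2.INTER_CUBIC) for x in (s,t,w)]))
E
```

```text
216 [255 253 167] tool [ 0.0138  0.0047 -0.0139]
220 [255 253 169] tool [ 0.0111  0.0048 -0.0127]
224 [255 253 168] tool [ 0.0094  0.0047 -0.0148]
228 [255 253 168] tool [ 0.0064  0.0048 -0.013 ]
232 [255 253 168] tool [ 0.0044  0.0048 -0.014 ]
236 [254 244 185] tool [ 0.0114  0.0042 -0.0376]
240 [225 220 198] tool [ 0.0111  0.0042 -0.0419]
244 [226 220 199] tool [ 0.0114  0.004  -0.0475]
248 [225 220 199] tool [ 0.0116  0.004  -0.0522]
252 [225 220 199] tool [ 0.0117  0.0039 -0.0567]
256 [224 219 198] tool [ 0.0109  0.0038 -0.0589]
260 [225 220 199] tool [ 0.0114  0.0037 -0.0638]
```

View pics/c7.png

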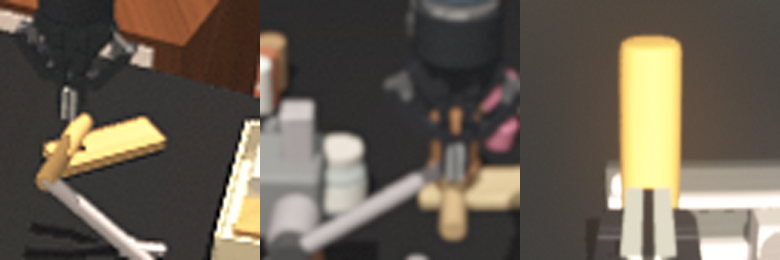

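The new pictures show the bar clear below the shut fingertips. The tips are really about 36 mm behind the reported TCP, at tool z -0.036, so earlier I was just above the bar. I'll grasp 36 mm deeper.

Call:
play_rows([
  [60, [0, 0, -0.02], 0],
  [60, [0, 0, -0.02], 0],
  [60, [0, 0, -0.02], 0],
  [60, [0, 0, -0.02], 0],
  [60, [0, 0, 0.03], 0],
  [60, [0, 0, 0.07], 0],
  [60, [0, 0, 0.11], 0],
  [60, [0, 0, 0.13], 0],
  [60, [0, 0, 0.13], 0],
  [30, [0, 0, 0.13], 0],
])

```text
time_s: 19.55
eef_pos: [0.5508, 0.2054, 0.2677]
eef_rot: [0.0, 0.674, 0.739, 0.0]
wrist_force: [-0.8, 0.2, 0.8]
opening: 0.549
grasp_force: 0.0
```

Call:
play_rows([
  [10, [0, 0, 0], 0],
  [10, [0, 0, 0], 0],
  [10, [0, 0, 0], 0],
  [10, [0, 0, 0], 0],
  [10, [0, 0, 0], 0],
  [10, [0, 0, 0], 0],
])

```text
time_s: 20.15
eef_pos: [0.5508, 0.2055, 0.2678]
eef_rot: [0.0, 0.674, 0.739, 0.0]
wrist_force: [-0.9, -0.7, 5.4]
opening: 0.239
grasp_force: 58.8
```

```bash
python3 - <<'E'
from h import *
go(.5505,.206,.266)
E
```

```text
t 20.15 pos [0.5508 0.2055 0.2678] yaw 1.6631 tilt -1.0 F [-0.9 -0.7  5.4] op 0.239 g 58.8 q6 0.06
  shift [ 0.0014 -0.0005  0.0044] turn 0
```

Call:
play_rows([
  [10, [0, -0.0135, 0.0205], 0],
  [10, [0, -0.026, 0.0415], 0],
  [10, [0, -0.037, 0.063], 0],
  [10, [0, -0.0475, 0.085], 0],
  [10, [0, -0.0565, 0.108], 0],
  [10, [0, -0.0645, 0.131], 0],
  [10, [0, -0.071, 0.155], 0],
  [10, [0, -0.0765, 0.1785], 0],
  [10, [0, -0.0805, 0.2025], 0],
  [10, [0, -0.0835, 0.227], 0],
])

```text
time_s: 21.15
eef_pos: [0.5185, 0.2025, 0.1776]
eef_rot: [0.001, 0.674, 0.739, 0.001]
wrist_force: [-1.8, -0.8, 10.8]
opening: 0.231
grasp_force: 66.8
```

```bash
python3 - <<'E'
from h import *
go(.5505,.206,.266)
E
```

```text
t 21.15 pos [0.5185 0.2025 0.1776] yaw 1.6632 tilt -1.0 F [-1.8 -0.8 10.8] op 0.231 g 66.8 q6 0.07
  shift [ 0.0013  0.0812 -0.2208] turn 0
```

Call:
play_rows([
  [10, [0, -0.002, 0.0245], 0],
  [10, [0, -0.002, 0.049], 0],
  [10, [0, -0.0015, 0.0735], 0],
  [10, [0, 0.0005, 0.0975], 0],
  [10, [0, 0.004, 0.122], 0],
  [10, [0, 0.0085, 0.146], 0],
  [10, [0, 0.0145, 0.17], 0],
  [10, [0, 0.021, 0.193], 0],
  [10, [0, 0.0295, 0.216], 0],
  [10, [0, 0.039, 0.239], 0],
])

```text
time_s: 22.15
eef_pos: [0.5295, 0.2035, 0.08]
eef_rot: [-0.002, 0.673, 0.739, -0.003]
wrist_force: [-16.8, -2.5, 14.0]
opening: 0.237
grasp_force: 75.7
```

```bash
python3 - <<'E'
from h import *
go(.5505,.206,.266)
p=camera("side");W=cloud(p)
i=p["image"].astype(int)
with np.errstate(all='ignore'):
    m=(W[...,0]>.48)&(W[...,0]<.58)&(W[...,1]>.22)&(W[...,1]<.26)&(W[...,2]>.1)&(W[...,2]<.2)&(i[...,0]-i[...,2]>45)
print(W[m].mean(0),W[m].min(0),W[m].max(0))
E
```

```text
t 22.15 pos [0.5295 0.2035 0.08  ] yaw 1.6637 tilt -1.0 F [-16.8  -2.5  14. ] op 0.237 g 75.7 q6 0.06
  shift [ 0.0011  0.0496 -0.4655] turn 0
[0.52877172 0.23589256 0.1502079 ] [0.51962381 0.22034592 0.13558662] [0.53887179 0.24689247 0.15822014]
```

Call:
play_rows([
  [10, [0, -0.006, 0.006], 0],
  [10, [0, -0.008, 0.014], 0],
  [10, [0, -0.008, 0.022], 0],
  [10, [0, -0.008, 0.022], 0],
])

```text
time_s: 22.6
eef_pos: [0.5322, 0.2038, 0.0742]
eef_rot: [0.002, 0.674, 0.739, 0.002]
wrist_force: [1.2, 0.2, 13.0]
opening: 0.239
grasp_force: 76.3
```

```bash
python3 - <<'E'
from h import *
go(.5505,.206,.266)
for n in ["side","scene"]:
    p=camera(n);W=cloud(p)
    i=p["image"].astype(int)
    with np.errstate(all='ignore'):
        m=(W[...,0]>.48)&(W[...,0]<.58)&(W[...,1]>.22)&(W[...,1]<.26)&(W[...,2]>.1)&(W[...,2]<.2)&(i[...,0]-i[...,2]>45)
    if m.any(): print(W[m].mean(0),W[m].min(0),W[m].max(0))
cv2.imwrite("pics/c8.png",cv2.resize(camera("side")["image"][130:290,220:420,::-1],(800,600),interpolation=cv2.INTER_CUBIC))
E
```

```text
t 22.6 pos [0.5322 0.2038 0.0742] yaw 1.6631 tilt -1.0 F [ 1.2  0.2 13. ] op 0.239 g 76.3 q6 0.07
  shift [ 0.0014  0.0487 -0.4793] turn 0
[0.53122776 0.23573022 0.14429148] [0.52238146 0.22161954 0.13105895] [0.54139576 0.24815949 0.15348006]
[0.52331139 0.22393371 0.14523751] [0.52078939 0.2210681  0.14298417] [0.52461356 0.22922578 0.14782667]
```

View pics/c8.png

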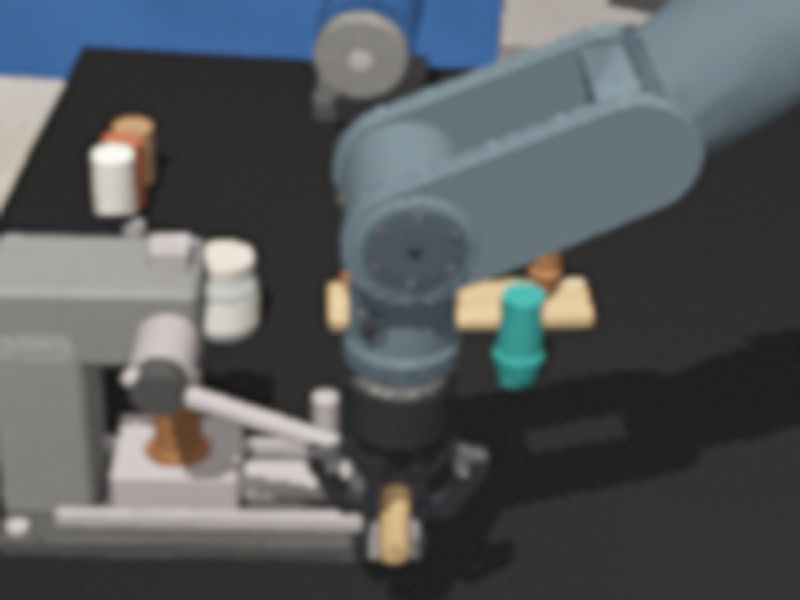

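Handle at (395,520) is now about 183 mm below rest, close to the stop. I'll press on until the force rises.

Call:
play_rows([
  [10, [0, 0.001, 0.006], 0],
  [10, [0, 0.002, 0.012], 0],
  [10, [0, 0.003, 0.018], 0],
  [10, [0, 0.003, 0.018], 0],
])

```text
time_s: 23.15
eef_pos: [0.5335, 0.2039, 0.0714]
eef_rot: [0.002, 0.673, 0.739, 0.002]
wrist_force: [-17.4, -4.8, 45.1]
opening: 0.234
grasp_force: 79.2
```

```bash
python3 - <<'E'
from h import *
go(.5505,.206,.266)
p=camera("side");W=cloud(p)
i=p["image"].astype(int)
with np.errstate(all='ignore'):
    m=(W[...,0]>.48)&(W[...,0]<.58)&(W[...,1]>.22)&(W[...,1]<.26)&(W[...,2]>.1)&(W[...,2]<.2)&(i[...,0]-i[...,2]>45)
print(W[m].mean(0),W[m].min(0),W[m].max(0))
E
```

```text
t 23.15 pos [0.5335 0.2039 0.0714] yaw 1.6638 tilt -1.0 F [-17.4  -4.8  45.1] op 0.234 g 79.2 q6 0.07
  shift [ 0.0011  0.0456 -0.4863] turn 0
[0.5319258  0.23537552 0.14166071] [0.52222867 0.22038408 0.12924547] [0.54155767 0.24701987 0.1532122 ]
```

Call:
play_rows([
  [10, [0, 0, 0], 0],
  [10, [0, 0, 0], 0],
  [10, [0, 0, 0], 0],
  [10, [0, 0, 0], 0],
  [10, [0, 0, 0], 0],
  [10, [0, 0, -0.008], 0],
  [10, [0, 0, -0.012], 0],
])

```text
time_s: 23.9
eef_pos: [0.5328, 0.2039, 0.0727]
eef_rot: [0.002, 0.674, 0.739, 0.002]
wrist_force: [-2.4, -1.5, 12.2]
opening: 0.242
grasp_force: 76.3
```

```bash
python3 - <<'E'
from h import *
go(.5505,.206,.266)
f=lambda k:np.array([-(np.cos(.6109-k)-.8192),-(np.sin(.6109-k)-.5736)])*.475
k0=1.02
for c in range(4):
    print(c,[(f(k0-.0255*i)-f(k0)).round(3).tolist() for i in range(1,11)]);k0-=.255
E
```

```text
t 23.9 pos [0.5328 0.2039 0.0727] yaw 1.6634 tilt -1.0 F [-2.4 -1.5 12.2] op 0.242 g 76.3 q6 0.07
  shift [ 0.0013  0.0469 -0.4829] turn 0
0 [[-0.005, -0.011], [-0.009, -0.022], [-0.013, -0.034], [-0.017, -0.045], [-0.02, -0.057], [-0.024, -0.069], [-0.027, -0.08], [-0.029, -0.092], [-0.032, -0.104], [-0.034, -0.116]]
1 [[-0.002, -0.012], [-0.003, -0.024], [-0.004, -0.036], [-0.005, -0.048], [-0.005, -0.06], [-0.006, -0.072], [-0.005, -0.084], [-0.005, -0.097], [-0.004, -0.109], [-0.003, -0.121]]
2 [[0.001, -0.012], [0.003, -0.024], [0.005, -0.036], [0.007, -0.048], [0.01, -0.06], [0.013, -0.071], [0.016, -0.083], [0.019, -0.095], [0.023, -0.106], [0.027, -0.118]]
3 [[0.004, -0.011], [0.009, -0.022], [0.014, -0.034], [0.019, -0.044], [0.025, -0.055], [0.03, -0.066], [0.036, -0.076], [0.043, -0.087], [0.049, -0.097], [0.056, -0.107]]
```

Call:
play_rows([
  [10, [0, -0.005, -0.011], 0],
  [10, [0, -0.009, -0.022], 0],
  [10, [0, -0.013, -0.034], 0],
  [10, [0, -0.017, -0.045], 0],
  [10, [0, -0.02, -0.057], 0],
  [10, [0, -0.024, -0.069], 0],
  [10, [0, -0.027, -0.08], 0],
  [10, [0, -0.029, -0.092], 0],
  [10, [0, -0.032, -0.104], 0],
  [10, [0, -0.034, -0.116], 0],
])

```text
time_s: 24.9
eef_pos: [0.5193, 0.2026, 0.1171]
eef_rot: [0.001, 0.674, 0.739, 0.002]
wrist_force: [3.6, 0.6, 5.3]
opening: 0.237
grasp_force: 79.6
```

Call:
play_rows([
  [10, [0, -0.002, -0.012], 0],
  [10, [0, -0.003, -0.024], 0],
  [10, [0, -0.004, -0.036], 0],
  [10, [0, -0.005, -0.048], 0],
  [10, [0, -0.005, -0.06], 0],
  [10, [0, -0.006, -0.072], 0],
  [10, [0, -0.005, -0.084], 0],
  [10, [0, -0.005, -0.097], 0],
  [10, [0, -0.004, -0.109], 0],
  [10, [0, -0.003, -0.121], 0],
])

```text
time_s: 25.9
eef_pos: [0.5181, 0.2024, 0.165]
eef_rot: [0.001, 0.674, 0.739, 0.002]
wrist_force: [9.3, 2.7, -1.4]
opening: 0.235
grasp_force: 70.5
```

```bash
python3 - <<'E'
from h import *
go(.5505,.206,.266)
E
```

```text
t 25.9 pos [0.5181 0.2024 0.165 ] yaw 1.6628 tilt -1.0 F [ 9.3  2.7 -1.4] op 0.235 g 70.5 q6 0.07
  shift [ 0.0015  0.0825 -0.252 ] turn 0
```

Call:
play_rows([
  [10, [0, 0.002, -0.012], 0],
  [10, [0, 0.004, -0.024], 0],
  [10, [0, 0.006, -0.036], 0],
  [10, [0, 0.009, -0.048], 0],
  [10, [0, 0.012, -0.06], 0],
  [10, [0, 0.015, -0.071], 0],
  [10, [0, 0.018, -0.083], 0],
  [10, [0, 0.022, -0.095], 0],
  [10, [0, 0.026, -0.106], 0],
  [10, [0, 0.03, -0.118], 0],
])

```text
time_s: 26.9
eef_pos: [0.5309, 0.2036, 0.2117]
eef_rot: [0.002, 0.674, 0.739, 0.002]
wrist_force: [13.8, 2.9, -3.3]
opening: 0.224
grasp_force: 58.1
```

Call:
play_rows([
  [10, [0, 0.004, -0.011], 0],
  [10, [0, 0.009, -0.022], 0],
  [10, [0, 0.014, -0.034], 0],
  [10, [0, 0.019, -0.044], 0],
  [10, [0, 0.025, -0.055], 0],
  [10, [0, 0.03, -0.066], 0],
  [10, [0, 0.036, -0.076], 0],
  [10, [0, 0.042, -0.085], 0],
  [10, [0, 0.045, -0.09], 0],
])

```text
time_s: 27.8
eef_pos: [0.55, 0.2054, 0.2456]
eef_rot: [0.002, 0.674, 0.739, 0.003]
wrist_force: [24.1, 4.1, -16.7]
opening: 0.212
grasp_force: 57.0
```

```bash
python3 - <<'E'
from h import *
go(.5505,.206,.266)
p=camera("side");W=cloud(p)
i=p["image"].astype(int)
with np.errstate(all='ignore'):
    m=(W[...,0]>.48)&(W[...,0]<.58)&(W[...,1]>.22)&(W[...,1]<.26)&(W[...,2]>.25)&(W[...,2]<.36)&(i[...,0]-i[...,2]>45)
print(W[m].mean(0),W[m].min(0),W[m].max(0))
E
```

```text
t 27.8 pos [0.55   0.2054 0.2456] yaw 1.6622 tilt -1.0 F [ 24.1   4.1 -16.7] op 0.212 g 57.0 q6 0.06
  shift [ 0.0015  0.0017 -0.0509] turn 0
[0.54834532 0.23726468 0.3258465 ] [0.53819408 0.22015286 0.31093403] [0.55878149 0.24817217 0.33616698]
```

Call:
play_rows([
  [10, [0, 0.005, -0.002], 0],
  [10, [0, 0.008, -0.004], 0],
  [10, [0, 0.008, -0.004], 0],
])

```text
time_s: 28.15
eef_pos: [0.5511, 0.2055, 0.2472]
eef_rot: [0.001, 0.674, 0.739, 0.001]
wrist_force: [13.3, 3.6, -8.0]
opening: 0.211
grasp_force: 58.5
```

```bash
python3 - <<'E'
from h import *
go(.5505,.206,.266)
p=camera("side");W=cloud(p)
i=p["image"].astype(int)
with np.errstate(all='ignore'):
    m=(W[...,0]>.48)&(W[...,0]<.58)&(W[...,1]>.22)&(W[...,1]<.26)&(W[...,2]>.25)&(W[...,2]<.36)&(i[...,0]-i[...,2]>45)
print(W[m].mean(0),W[m].min(0),W[m].max(0))
E
```

```text
t 28.15 pos [0.5511 0.2055 0.2472] yaw 1.6626 tilt -1.0 F [13.3  3.6 -8. ] op 0.211 g 58.5 q6 0.06
  shift [ 0.0015 -0.0011 -0.0471] turn 0
[0.54975115 0.23687571 0.32826681] [0.52984924 0.22040337 0.31514942] [0.561637   0.24760714 0.35798627]
```

Call:
play_rows([
  [20, [0, 0, 0], 0],
  [24, [0, 0, 0], 0],
  [30, [0, 0, 0], 0],
  [45, [0, 0, 0], 0],
  [60, [0, 0, 0], 0],
  [60, [0, 0, -0.05], 0],
  [60, [0, 0, -0.15], 0],
  [60, [0, 0, -0.25], 0],
  [60, [0, 0, -0.33], 0],
  [60, [0, 0, -0.33], 0],
])

```text
time_s: 29.2
eef_pos: [0.5509, 0.2057, 0.3876]
eef_rot: [0.003, 0.674, 0.739, 0.004]
wrist_force: [0.3, 0.1, 0.3]
opening: 0.704
grasp_force: 0.0
```

Call:
play_rows([
  [60, [-0.05, -0.04, 0], 0],
  [60, [-0.15, -0.06, 0], 0],
  [60, [-0.25, -0.06, 0], 0],
  [60, [-0.35, -0.03, 0], 0],
  [60, [-0.43, 0, 0], 0],
  [60, [-0.445, 0, 0], 0],
  [60, [-0.445, 0, 0], 0],
])

```text
time_s: 29.9
eef_pos: [0.5653, 0.0271, 0.3801]
eef_rot: [-0.001, 0.675, 0.738, -0.0]
wrist_force: [0.1, -0.8, 0.1]
opening: 0.703
grasp_force: 0.0
```

```bash
python3 - <<'E'
from h import *
go(.604,.0285,.06)
for n in ["scene","side"]:
    p=camera(n);W=cloud(p);i=p["image"].astype(int)
    with np.errstate(all='ignore'):
      for nm,(x0,x1,y0,y1,z0,z1) in dict(postside=(.58,.635,-.01,.07,.05,.113),posttop=(.58,.635,-.01,.07,.114,.13),punch=(.69,.76,-.01,.1,.085,.155),copper=(.69,.76,-.01,.1,.055,.085),handle=(.48,.6,.17,.26,.25,.36)).items():
        m=(W[...,0]>x0)&(W[...,0]<x1)&(W[...,1]>y0)&(W[...,1]<y1)&(W[...,2]>z0)&(W[...,2]<z1)
        if nm=="copper": m&=i[...,0]-i[...,2]>40
        w=W[m]
        if len(w): print(n,nm,len(w),w.mean(0).round(4),w.min(0).round(3),w.max(0).round(3))
E
```

```text
t 29.9 pos [0.5653 0.0271 0.3801] yaw 1.661 tilt -1.0 F [ 0.1 -0.8  0.1] op 0.703 g 0.0 q6 -0.25
  shift [-0.0058  0.0981  0.8   ] turn 0
scene postside 80 [0.6062 0.0206 0.0806] [0.597 0.014 0.051] [0.614 0.029 0.112]
scene posttop 30 [0.6039 0.0248 0.1203] [0.595 0.016 0.114] [0.613 0.037 0.125]
scene punch 173 [0.7269 0.0257 0.115 ] [0.704 0.015 0.085] [0.743 0.046 0.138]
scene copper 119 [0.7272 0.0273 0.0691] [0.696 0.01  0.057] [0.748 0.083 0.084]
scene handle 88 [0.5554 0.2036 0.3284] [0.544 0.17  0.318] [0.564 0.243 0.335]
side postside 97 [0.6033 0.0343 0.0807] [0.594 0.018 0.05 ] [0.616 0.044 0.113]
side posttop 30 [0.6032 0.0325 0.1209] [0.595 0.019 0.115] [0.611 0.044 0.13 ]
side punch 123 [0.7166 0.0524 0.1079] [0.703 0.032 0.085] [0.743 0.065 0.138]
side copper 85 [0.7232 0.0537 0.0724] [0.702 0.029 0.06 ] [0.75  0.066 0.085]
side handle 165 [0.5507 0.2159 0.3285] [0.539 0.17  0.313] [0.563 0.247 0.336]
```

Call:
play_rows([
  [60, [-0.006, 0.098, 0.08], 0],
  [60, [-0.006, 0.098, 0.2], 0],
  [60, [-0.006, 0.098, 0.32], 0],
  [60, [-0.006, 0.098, 0.44], 0],
  [60, [-0.006, 0.098, 0.54], 0],
  [60, [-0.006, 0.098, 0.62], 0],
  [60, [-0.006, 0.098, 0.7], 0],
  [60, [-0.006, 0.098, 0.76], 0],
  [60, [-0.006, 0.098, 0.8], 0],
  [60, [-0.006, 0.098, 0.8], 0],
])

```text
time_s: 31.0
eef_pos: [0.6027, 0.0307, 0.0588]
eef_rot: [-0.002, 0.673, 0.739, -0.001]
wrist_force: [-1.0, -0.9, 0.2]
opening: 0.706
grasp_force: 0.0
```

Call:
play_rows([
  [22, [0, 0, 0], 0],
  [22, [0, 0, 0], 0],
  [22, [0, 0, 0], 0],
  [22, [0, 0, 0], 0],
  [22, [0, 0, 0], 0],
])

```text
time_s: 31.5
eef_pos: [0.6042, 0.0292, 0.0625]
eef_rot: [-0.0, 0.674, 0.739, -0.0]
wrist_force: [-6.2, -0.6, 5.3]
opening: 0.259
grasp_force: 3.0
```

```bash
python3 - <<'E'
from h import *
go(.604-.11*np.cos(.095),.0285-.11*np.sin(.095),.06)
E
```

```text
t 31.5 pos [0.6042 0.0292 0.0625] yaw 1.6632 tilt -1.0 F [-6.2 -0.6  5.3] op 0.259 g 3.0 q6 -0.24
  shift [-0.0023 -0.2756  0.0065] turn 0
```

Fx is only -6 N, so this is light contact. Now I'll draw the carriage out slowly.

Call:
play_rows([
  [22, [0, -0.006, 0], 0],
  [22, [0, -0.015, 0], 0],
  [22, [0, -0.026, 0], 0],
  [22, [0, -0.038, 0], 0],
  [22, [0, -0.05, 0], 0],
  [22, [-0.001, -0.062, 0], 0],
  [22, [-0.001, -0.074, 0], 0],
  [22, [-0.001, -0.086, 0], 0],
  [22, [-0.001, -0.098, 0], 0],
  [22, [-0.001, -0.11, 0], 0],
])

```text
time_s: 32.5
eef_pos: [0.5607, 0.0247, 0.0611]
eef_rot: [0.0, 0.674, 0.739, 0.0]
wrist_force: [3.0, 0.6, 2.3]
opening: 0.254
grasp_force: 1.4
```

Call:
play_rows([
  [22, [0, -0.012, 0], 0],
  [22, [0, -0.024, 0], 0],
  [22, [0, -0.036, 0], 0],
  [22, [0, -0.048, 0], 0],
  [22, [0, -0.06, 0], 0],
  [22, [-0.001, -0.072, 0], 0],
  [22, [-0.001, -0.084, 0], 0],
  [22, [-0.001, -0.096, 0], 0],
  [22, [-0.001, -0.108, 0], 0],
  [22, [-0.001, -0.12, 0], 0],
])

```text
time_s: 33.5
eef_pos: [0.5127, 0.0201, 0.0609]
eef_rot: [-0.0, 0.674, 0.739, -0.0]
wrist_force: [2.6, 2.7, 1.4]
opening: 0.259
grasp_force: 1.4
```

```bash
python3 - <<'E'
from h import *
go(.604-.11*np.cos(.095),.0285-.11*np.sin(.095),.06)
E
```

```text
t 33.5 pos [0.5127 0.0201 0.0609] yaw 1.6631 tilt -1.0 F [2.6 2.7 1.4] op 0.259 g 1.4 q6 -0.29
  shift [-0.0009 -0.0457  0.0023] turn 0
```

Call:
play_rows([
  [22, [0, -0.01, 0], 0],
  [22, [0, -0.02, 0], 0],
  [22, [0, -0.03, 0], 0],
  [22, [0, -0.039, 0], 0],
  [22, [0, -0.047, 0], 0],
  [22, [0, -0.054, 0], 0],
  [22, [0, -0.06, 0], 0],
  [22, [0, -0.06, 0], 0],
])

```text
time_s: 34.3
eef_pos: [0.4925, 0.018, 0.0613]
eef_rot: [0.003, 0.674, 0.739, 0.003]
wrist_force: [16.7, 4.3, -12.2]
opening: 0.26
grasp_force: 8.5
```

```bash
python3 - <<'E'
from h import *
go(.604-.11*np.cos(.095),.0285-.11*np.sin(.095),.06)
E
```

```text
t 34.3 pos [0.4925 0.018  0.0613] yaw 1.6623 tilt -1.0 F [ 16.7   4.3 -12.2] op 0.26 g 8.5 q6 -0.3
  shift [-0.0003  0.0049  0.0032] turn 0
```

Call:
play_rows([
  [22, [0, -0.005, 0], 0],
  [22, [0, -0.01, 0], 0],
  [22, [0, -0.01, 0], 0],
])

```text
time_s: 34.6
eef_pos: [0.4927, 0.0177, 0.0621]
eef_rot: [0.006, 0.674, 0.738, 0.006]
wrist_force: [32.0, 8.2, -22.7]
opening: 0.259
grasp_force: 15.7
```

Call:
play_rows([
  [22, [0, 0.006, 0], 0],
  [22, [0, 0.018, 0], 0],
  [30, [0, 0.024, 0], 0],
  [45, [0, 0.024, 0], 0],
  [60, [0, 0.024, 0], 0],
  [60, [0, 0.024, -0.05], 0],
  [60, [0, 0.024, -0.15], 0],
  [60, [0, 0.024, -0.27], 0],
  [60, [0, -0.06, -0.37], 0],
  [60, [0, -0.15, -0.45], 0],
])

```text
time_s: 35.6
eef_pos: [0.4254, 0.0116, 0.2428]
eef_rot: [0.001, 0.674, 0.739, 0.0]
wrist_force: [0.0, -0.2, -0.2]
opening: 0.698
grasp_force: 0.0
```

```bash
python3 - <<'E'
from h import *
go(.5,.02,.06)
for n in ["scene","side"]:
    p=camera(n);W=cloud(p);i=p["image"].astype(int)
    if n=="scene": cv2.imwrite("pics/c9.png",cv2.resize(p["image"][120:395,190:450,::-1],None,fx=2.1,fy=2.1,interpolation=cv2.INTER_CUBIC))
    with np.errstate(all='ignore'):
      for nm,(x0,x1,y0,y1,z0,z1) in dict(postside=(.46,.53,-.03,.06,.05,.113),punchtop=(.57,.67,-.03,.09,.127,.15),copper=(.57,.67,-.03,.09,.055,.085),handle=(.48,.6,.17,.26,.25,.36)).items():
        m=(W[...,0]>x0)&(W[...,0]<x1)&(W[...,1]>y0)&(W[...,1]<y1)&(W[...,2]>z0)&(W[...,2]<z1)
        if nm=="copper": m&=i[...,0]-i[...,2]>40
        w=W[m]
        if len(w): print(n,nm,len(w),w.mean(0).round(4),w.min(0).round(3),w.max(0).round(3))
E
```

```text
t 35.6 pos [0.4254 0.0116 0.2428] yaw 1.6634 tilt -1.0 F [ 0.  -0.2 -0.2] op 0.698 g 0.0 q6 -0.35
  shift [0.004  0.1872 0.4571] turn 0
scene postside 82 [0.497  0.0117 0.0823] [0.486 0.006 0.052] [0.506 0.022 0.112]
scene punchtop 101 [0.6135 0.026  0.1329] [0.595 0.005 0.127] [0.633 0.05  0.138]
scene copper 119 [0.6176 0.0194 0.0676] [0.583 0.001 0.055] [0.639 0.071 0.084]
scene handle 96 [0.5539 0.2058 0.3286] [0.539 0.17  0.315] [0.564 0.243 0.335]
side postside 95 [0.4948 0.025  0.0828] [0.485 0.014 0.05 ] [0.505 0.032 0.113]
side punchtop 95 [0.6141 0.0342 0.1345] [0.595 0.009 0.127] [0.634 0.053 0.142]
side copper 83 [0.6134 0.0437 0.072 ] [0.592 0.022 0.058] [0.64  0.062 0.085]
side handle 166 [0.5509 0.2154 0.3284] [0.538 0.17  0.314] [0.564 0.248 0.337]
```

View pics/c9.png

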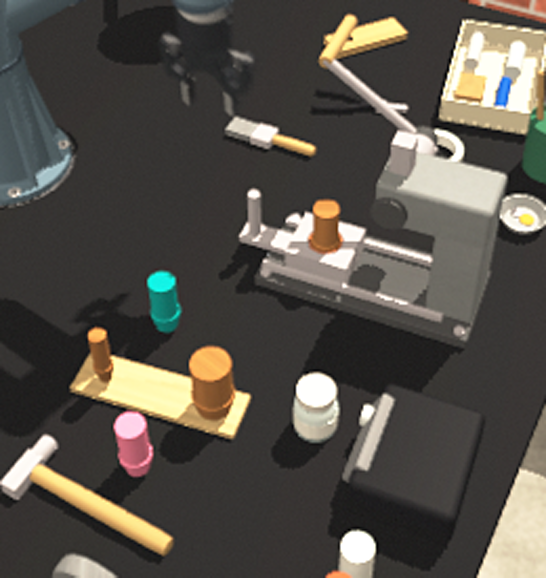

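The final crop shows the punch standing in the cup at (326,225), with its top at z 0.134, so it is pressed 14 mm. The carriage is at its front stop, the lever is at rest and the other things are undisturbed.

```bash
python3 -c "
from bench import *
print(hand_in())"
```

```text
the job is handed in; nothing more can be done
None
```

The job is handed in at about 36 s: the middle punch stands in the cup, pressed about 14 mm into the die. The lever was eased back to its rest, the carriage is at its front stop, and nothing else on the bench was moved.

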